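Raise the bench magnifier four clicks and lock it

ROBOT

A 6-joint arm with a two-finger parallel gripper is mounted at the origin on the work surface. World frame = base frame: x ahead of the robot, y to its left, z up, the work surface at z = 0. Lengths are in m, angles in degrees, forces in N, time in s.
With the tool pointing down it reaches from about 0.4 to 0.825 m from the base axis. Payload 7 kg.
Tool frame: the origin (TCP) lies midway between the tips of the shut fingers; the grasp point (between the pads) lies 19 mm behind it (ctrl.hold_point_z is the distance from the TCP to the grasp point, in m); z points along the fingers, x is the direction in which the jaws open and shut, and the axes are right-handed (so a half turn about z gives the same grasp; the last joint's range is limited). The gripper opens to 88 mm and grips with 3 to 60 N. Pads are 19 mm wide; open, the fingers measure 130 mm over their backs; the gripper's body (78 mm by 193 mm) begins 47 mm behind the grasp point.
Start: joints at [80.735, 20.546, 0.682, 0, -70.136, -16.507], TCP at [0.293, 0.608, 0.193] pointing down, gripper open.
Joint ranges: [-176.03, 176.03], [-82.01, 121.73], [-58.28, 71.71], [-173.87, 95.51], [-174.79, -0.11], [-173.66, 173.66]. Speed limits (degrees/s): [136.94, 136.94, 172.46, 180, 180, 180].

INTERFACE

Orientations are given as [roll, pitch, yaw] about the fixed x, y, z axes, in that order (R = Rz(yaw) Ry(pitch) Rx(roll)).
In Python, from plant import ctrl gives the robot as it stands.
- The arm moves only by the tool apply_moves, never from a script. Its argument "motion" is a list of rows, each a list of 2 entries, a list of its own where there are three numbers: the shift along the world's x, y, z in cm, then the turn about the world's z in degrees. In form: [[[tx, ty, tz], roll], ...]. A call has 1 to 10 rows; each row is the pose to reach, as a shift and turn from the pose commanded when the call began; what a row does not reach only later rows make up. A row lasts 1/10 s, in which the tool goes at most 50 mm and 8.59 degrees, less where a joint would pass 70% of its speed; a pose out of reach is approached as far as the arm can. A call with a gripper value outside its range is refused whole. "hand" is the finger opening in cm, from 0 to 8.76, set as the call begins (left out, the last holds). The fingers move at their own pace and stop on an object; the grip force is fixed at half the most. Time passes only in rows, so rows that repeat a pose let the fingers close. It gives the time, the measured TCP pose, the force and the opening at its end, in the units of the state.
- ctrl.get_obs(): the state, without advancing time (a new reading comes with each control period).
- ctrl.snapshot(name): name is "scene" or "side" or "wrist"; returns (picture, depth): 480x640x3 uint8, blue, green, red; 480x640 float32, m along the optical axis (not along the pixel's ray), 0 where there is no reading.
- ctrl.camera_model(name): a dict with "fx", "fy", "cx", "cy" (pixels), "cam_to_world" (4x4, takes a point from camera to world coordinates); the wrist camera has in their place "tool_from_camera" (4x4, takes a point from camera to tool coordinates, whose origin is the TCP and whose axes are the tool frame's). Camera axes: x right, y down, z forward; pixel columns grow to the right and rows downward; lengths in m; the calibration is good to about 2 mm. A picture is of the moment at which its call begins: read the wrist's pose just before it. camera_model takes no time and is no camera call.
- ctrl.close_job(): hands the job in, once; it reports no verdict.
The state is a dict: "clock": time; "joint_pos": joint angles; "qvel": joint speeds; "tau": joint torques, N m; "tool_pos": TCP position; "orientation": TCP orientation; "force": force on the tool from outside, world axes, zero at the start; "moment": the same for the moment, N m; "opening": finger opening in m.
Only numpy, scipy, OpenCV 4.12 (cv2) and the standard library are available. Lean on these libraries where they do the work, as an engineer would, in place of code of your own. Each camera call takes 0.05 s, during which the arm holds its last target.

TASK

Lift the magnifier's ratchet column by its black grip until its pawl has clicked exactly four times, then let it down gently (not dropped, not forced down) so that it rests on that fourth notch, and let go of it. Then press the lock lever on the stand's foot fully down, gently, and leave the circuit board and the other things on the bench where they are.

Things in the scene. Friction and masses are not known exactly. Their poses are not given: they have to be found in the camera images.
- stand: Fixed stand of the bench magnifier: dark steel foot 120 x 190 x 12 mm and a grey ratchet housing 44 x 44 mm, 105 mm high. Origin on the column's vertical axis at bench level; z up, x along the lens arm over the circuit board, y towards the lock lever. The foot reaches from y = -60 to +130 mm.
- grip (a point): Centre of the black grip block on top of the column: 34 mm along x, 26 mm along y (grip it across these), 34 mm high; centre 168 mm above the bench with the column down. Axes as the stand's. Below it a bare rod 14 mm thick; the collar and lens arm begin 35 mm below its centre. Nothing else within 50 mm in y. Grip, column and lens are one piece of 0.4 to 0.65 kg.
- lens (a point): Centre of the round magnifier lens (98 mm across its rim, 14 mm thick) on its arm, 135 mm along x from the column's axis, 46 mm below the grip's centre; it rises with the column.
- column (a joint): Height of the column in m: 0 fully down (the start), 0.085 at the top stop. It slides with under 2 N of friction and falls back when let go unless a tooth rests on the pawl. The hidden pawl's height differs each time: the first click comes after 10 to 34 mm of lift, each further one 10 mm later. The pawl cannot be released: a click too many cannot be undone.
- tooth4: The fourth tooth from the top, hidden in the housing: a steel ring 22 mm across, 5 mm high, narrowing upwards to the 14 mm rod, flat below. Its underside is 32 mm above this origin, which is at bench level on the column's axis when down. After the fourth click this underside rests on the pawl.
- teeth: The six ring teeth of the column, rising with it (undersides 62, 52 .. 12 mm above this origin, which is at bench level on the column's axis when down). Over about 5 mm before a click the pull grows by 8 to 13 N over the weight, then suddenly drops to the weight: that is the click. Let down after it, the tooth meets the rigid pawl, which takes over the weight.
- lock (a joint): Lock lever's angle in rad: 0 to 0.15 at the start, leaning up and outwards (towards the stand's +y) at 40 degrees, 0.7 fully down and level against its stop. It turns about a line along the stand's x axis, at y = 56 mm and 47 mm above the bench. Stiff hinge: about 3 to 4 N at the pad, and it stays where it is left.
- lock_pad (a point): Middle of the top face of the lock lever's black pad (28 mm along x, 34 mm long, 9 mm thick), 58 mm from the hinge line and 5.5 mm over the lever's centre line. Press it down from above; when fully down it is at y = 114 mm in the stand's frame and 52.5 mm above the bench.
- board: Bystander: green circuit board 120 x 90 mm on four 5 mm feet, top face at 7.4 mm, lying loose under the lens. Origin at bench level in its centre.
- spool: Bystander: small upright solder-wire spool, 54 mm across, 36 mm high, loose. Origin: centre of its underside.
- flux: Bystander: small jar, 38 mm across and 45 mm high, loose. Origin: centre of its underside.
- driver: Bystander: screwdriver 160 mm long lying along its x axis, loose. Origin: under its middle.

How it is judged (in metres and radians):
On the way, in this order (a step that is already met when the one before it is completed fails the run):
1. the column, let go, rests with its fourth tooth on the pawl (contact force between tooth4 and anything else above 1 N and contact force between each of the arm, the fingers and column below 0.2 N and value of joint column above 0.03 m), for 0.3 s.
2. the lock lever is fully down (value of joint lock above 0.64 rad), for 0.2 s.
At the end, for the whole second after the job is handed in: The column rests still with its fourth tooth's underside on the pawl (carrying more than 1 N), i.e. four clicks up, no more and no fewer, and the lock lever is down (beyond 0.64 of 0.70 rad) (contact force between tooth4 and anything else above 1 N and value of joint column above 0.03 m and velocity of joint column between -0.01 and 0.01 m/s and value of joint lock above 0.64 rad); the robot touches nothing.
It fails at once if the column drops (falls faster than 0.2 m/s) (velocity of joint column below -0.2 m/s).
It fails at once if the column is forced down on the pawl (over 30 N on the teeth) (contact force between teeth and anything else above 30 N).
It fails at once if the lock lever is pressed with over 35 N (contact force between lock and anything else above 35 N).
It fails at once if a bystander is shifted by more than 25 mm (distance of any of board, spool, flux, driver from where it was at the start of the episode above 0.025 m).
It also fails if it takes over 64 s, if anything falls off the work surface, if the arm or the gripper's body presses on something with over 40 N, if the wrist force passes 120 N, or if a joint passes its speed limit or range.

## Working session

There is one attempt and no reset: what is moved stays moved. The work goes in short steps, Python scripts to look and compute and a tool call to move; the robot and the scene stay as the last step left them, time stands still between calls to the robot, and variables do not carry over. Pictures are saved under pics/ and viewed, and the job is handed in when it is done.

Besides the shell and the picture viewer there is one more tool, called after ">>>" as name(argument=value, ...), one argument or row to a line, values as JSON. apply_moves: Moves the arm, as the interface text tells. Its arguments: {"type":"object","properties":{"motion":{"type":"array"},"hand":{"type":"number"}},"required":["motion"]}

```bash
ls; mkdir -p pics
cat > h.py <<'E'
import numpy as np,cv2
from plant import ctrl
def save(n,f):
    im,d=ctrl.snapshot(n); cv2.imwrite('pics/'+f+'.png',im); np.save('pics/'+f+'.npy',d); return im,d
def px2w(cam,u,v,d):
    c=ctrl.camera_model(cam); p=np.array([(u-c['cx'])/c['fx']*d,(v-c['cy'])/c['fy']*d,d,1]); return (c['cam_to_world']@p)[:3]
def cloud(cam,D):
    c=ctrl.camera_model(cam); v,u=np.mgrid[0:480,0:640]
    P=np.stack([(u-c['cx'])/c['fx']*D,(v-c['cy'])/c['fy']*D,D,np.ones_like(D)],-1)
    W=(P@c['cam_to_world'].T)[...,:3]; W[D<=0]=np.nan; return W
E
python3 - <<'E'
from h import *
np.set_printoptions(precision=3,suppress=True)
print(ctrl.get_obs())
for n in('scene','side'): save(n,n+'1'); print(ctrl.camera_model(n))
E
```

```text
pics
{'clock': 0.0, 'joint_pos': array([ 80.736,  20.59 ,   0.634,  -0.019, -70.136, -16.506]), 'qvel': array([ 0.006,  0.   , -0.03 , -0.008,  0.002,  0.021]), 'tau': array([ -0.   , -58.272,  29.305,   6.997,   0.007,  -0.   ]), 'tool_pos': array([0.293, 0.607, 0.192]), 'orientation': array([-179.991,   -0.095, -115.776]), 'force': array([-0.648, -0.8  , -0.515]), 'moment': array([ 0.022,  0.018, -0.01 ]), 'opening': 0.0876814096972977}
{'fx': 467.8575941201351, 'fy': 467.8575941201351, 'cx': 319.8313768206783, 'cy': 226.95909171297467, 'cam_to_world': array([[-0.526,  0.501, -0.687,  1.101],
       [ 0.85 ,  0.325, -0.414,  0.398],
       [ 0.016, -0.802, -0.597,  0.614],
       [ 0.   ,  0.   ,  0.   ,  1.   ]])}
{'fx': 544.5094658737354, 'fy': 544.5094658737354, 'cx': 308.9668708398881, 'cy': 234.90242548306918, 'cam_to_world': array([[ 0.985, -0.114,  0.129,  0.394],
       [-0.172, -0.625,  0.762, -0.746],
       [-0.006, -0.772, -0.635,  0.784],
       [ 0.   ,  0.   ,  0.   ,  1.   ]])}
```

View pics/scene1.png

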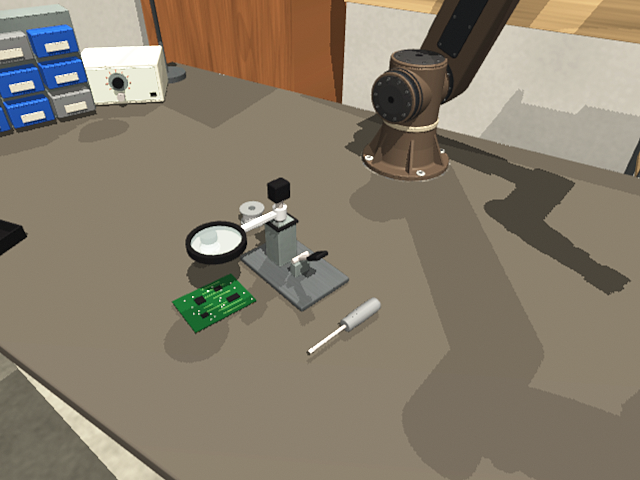

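View pics/side1.png

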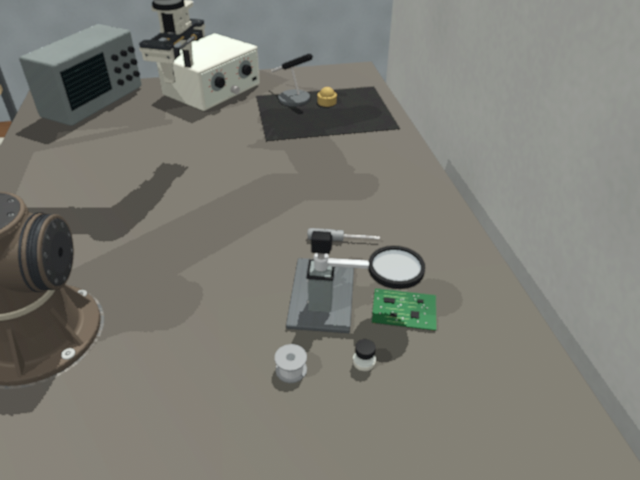

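The scene view shows the grip at about (278,190), the lens at (217,242), the lever pad at (317,256), the board at (214,303) and the driver at (345,325). The side view shows the grip at (320,242), the foot at (322,295), the spool at (290,363) and the jar at (364,355).

Run:
```python
from h import *
np.set_printoptions(precision=4,suppress=True)
boxes={'scene':(230,165,360,312),'side':(280,225,365,335)}
for n in('scene','side'):
    im=cv2.imread(f'pics/{n}1.png').astype(int); D=np.load(f'pics/{n}1.npy'); W=cloud(n,D)
    u0,v0,u1,v1=boxes[n]; B=np.zeros(D.shape,bool);B[v0:v1,u0:u1]=1
    z=W[...,2]; mx=im.max(-1); 
    g=B&(mx<60)&(z>.14)&(z<.2); P=W[g]
    print(n,'grip',g.sum(),P.min(0),P.max(0))
    t=P[P[:,2]>.182]; print('top',len(t),cv2.minAreaRect((t[:,:2]*1000).astype(np.float32)), np.median(t[:,2]))
    f=B&(z>.007)&(z<.017); nb,lab,st,_=cv2.connectedComponentsWithStats(f.astype(np.uint8)); k=1+np.argmax(st[1:,4]); q=W[lab==k]
    print('foot',len(q),cv2.minAreaRect((q[:,:2]*1000).astype(np.float32)),np.median(q[:,2]))
    p=B&(mx<60)&(z>.04)&(z<.11); q=W[p]; 
    nb,lab,st,_=cv2.connectedComponentsWithStats(p.astype(np.uint8))
    for k in range(1,nb):
        if st[k,4]>15: q=W[lab==k]; print('dark',st[k],q.mean(0),q.min(0),q.max(0))
for n,u,v in(('scene',217,242),('scene',214,303),('scene',345,325),('side',290,357),('side',364,350),('side',397,266)):
    D=np.load(f'pics/{n}1.npy'); print(n,u,v,px2w(n,u,v,D[v,u]))
```

```text
scene grip 443 [ 0.5196 -0.0464  0.1525] [ 0.5561 -0.0148  0.1877]
top 142 ((537.32275390625, -29.21184539794922), (23.245718002319336, 31.45556640625), 73.24795532226562) 0.18530143622530015
foot 2962 ((545.1592407226562, 2.4579391479492188), (191.82369995117188, 120.92581939697266), 74.39916229248047) 0.012712326349769487
dark [265 213  33  19 156] [ 0.5457 -0.0189  0.1037] [ 0.5121 -0.0531  0.0955] [ 0.5655 -0.0014  0.108 ]
dark [307 251  21  10 128] [0.5696 0.0724 0.088 ] [0.5537 0.0533 0.0701] [0.579  0.0859 0.0962]
side grip 379 [ 0.5166 -0.0495  0.1537] [ 0.5519 -0.0239  0.1895]
top 161 ((534.09716796875, -35.766632080078125), (21.241060256958008, 32.353675842285156), 75.10247039794922) 0.18623288720280018
foot 2823 ((543.5148315429688, 1.6837158203125), (192.24322509765625, 120.12433624267578), 74.2587661743164) 0.013563314587152986
dark [307 268  27  13 105] [ 0.5308 -0.0518  0.105 ] [ 0.5076 -0.0616  0.0978] [ 0.558  -0.0341  0.1096]
scene 217 242 [ 0.6678 -0.0629  0.1251]
scene 214 303 [ 0.6979 -0.0608  0.0082]
scene 345 325 [0.6246 0.1634 0.0174]
side 290 357 [ 0.4575 -0.1659  0.0372]
side 364 350 [ 0.583  -0.1786  0.0438]
side 397 266 [ 0.6662 -0.07    0.1255]
```

>>> apply_moves(
  motion=[
    [[0.5, -1, 1], 0.5],
    [[1.5, -4, 3], 1],
    [[3, -8, 5], 2],
    [[4.5, -12, 7], 3],
    [[6, -16, 7.5], 4],
    [[7.5, -20, 7.5], 5],
    [[9, -24, 7.5], 6],
    [[10.5, -28, 7.5], 7],
    [[12, -32, 7.5], 8],
    [[12, -32, 7.5], 10],
  ],
  hand=8.76,
)

```text
clock: 1.1
tool_pos: [0.4143, 0.2834, 0.2693]
orientation: [-180.0, 0.1, -105.9]
force: [-0.6, 0.7, 0.6]
opening: 0.0876
```

>>> apply_moves(
  motion=[
    [[0.6, -1.5, 0], 0],
    [[2, -5, 0], 0],
    [[3.5, -9, 0], 0],
    [[5, -13, 0], 0],
    [[6.5, -17, 0], 0],
    [[8, -21, 0], 0],
    [[9.5, -25, 0], 0],
    [[11, -29, 0], 0],
    [[12.2, -31.9, 0], 0],
    [[12.2, -31.9, 0], 0],
  ],
)

```text
clock: 2.1
tool_pos: [0.5359, -0.0346, 0.2678]
orientation: [180.0, -0.1, -106.0]
force: [-0.2, -0.0, -1.2]
opening: 0.088
```

>>> apply_moves(
  motion=[
    [[0, 0, 0], 0],
    [[0, 0, 0], 0],
    [[0, 0, 0], 0],
  ],
)

```text
clock: 2.4
tool_pos: [0.5352, -0.0304, 0.2683]
orientation: [-180.0, 0.0, -105.7]
force: [-0.3, 0.1, -0.1]
opening: 0.0877
```

Run:
```python
from h import *
np.set_printoptions(precision=4,suppress=True)
o=ctrl.get_obs();print({k:o[k] for k in('clock','tool_pos','orientation','force')})
save('wrist','w1');save('scene','scene2');print(ctrl.camera_model('wrist'))
```

```text
{'clock': 2.4, 'tool_pos': array([ 0.5352, -0.0304,  0.2683]), 'orientation': array([-179.9851,    0.0136, -105.6966]), 'force': array([-0.3487,  0.1119, -0.063 ])}
{'fx': 398.32133042785136, 'fy': 398.32133042785136, 'cx': 319.9171396269699, 'cy': 236.1952064753821, 'tool_from_camera': array([[ 1.    ,  0.0002,  0.0009, -0.    ],
       [-0.0004,  0.9573,  0.289 , -0.0789],
       [-0.0008, -0.289 ,  0.9573, -0.1904],
       [ 0.    ,  0.    ,  0.    ,  1.    ]])}
```

View pics/w1.png

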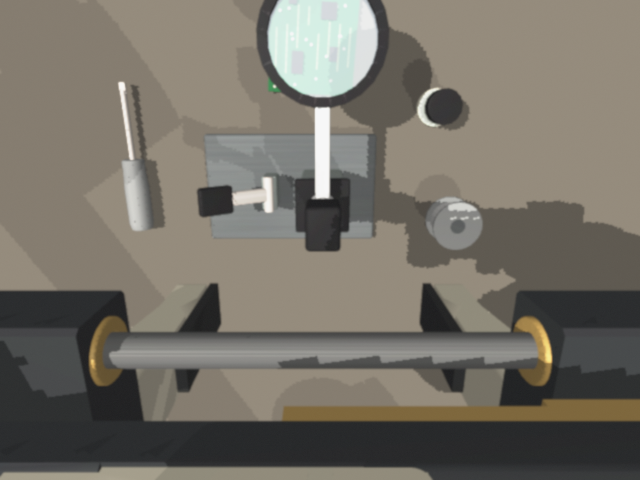

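View pics/scene2.png

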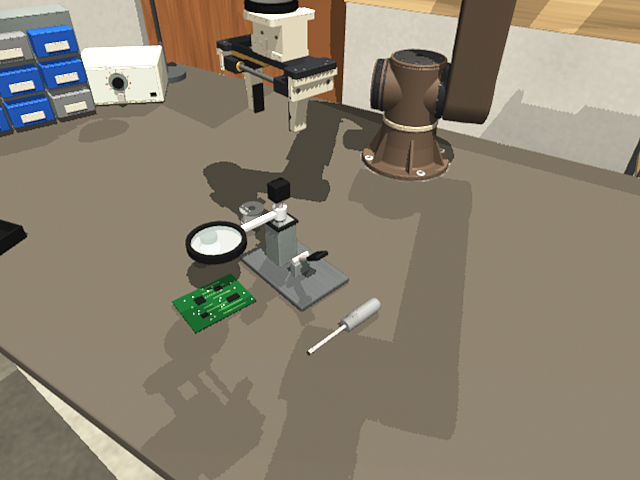

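The wrist view shows the grip top centred at about (322,225) between the finger lines, with the arm pointing up the picture. I'll check its position with the wrist depth.

Run:
```python
from h import *
from scipy.spatial.transform import Rotation as R
np.set_printoptions(precision=4,suppress=True)
D=np.load('pics/w1.npy');c=ctrl.camera_model('wrist');im=cv2.imread('pics/w1.png').max(-1)
o=ctrl.get_obs();print(o['clock'],o['tool_pos'])
T=np.eye(4);T[:3,:3]=R.from_euler('xyz',o['orientation'],degrees=True).as_matrix();T[:3,3]=o['tool_pos']
T=T@c['tool_from_camera']
v,u=np.mgrid[0:480,0:640];P=np.stack([(u-c['cx'])/c['fx']*D,(v-c['cy'])/c['fy']*D,D,np.ones_like(D)],-1)@T.T
m=np.zeros(D.shape,bool);m[180:265,290:360]=1
m&=(im<60)&(P[...,2]>.178)&(P[...,2]<.2);q=P[m];print(len(q),q[:,:3].min(0),q[:,:3].max(0),np.median(q[:,2]));print(cv2.minAreaRect((q[:,:2]*1000).astype(np.float32)))
print(D[225,322],P[225,322])
D2=np.load('pics/scene2.npy')
print(px2w('scene',258,97,D2[97,258]),px2w('scene',298,122,D2[122,298]))
m=np.zeros(D.shape,bool);m[180:220,195:235]=1;m&=(im<60)&(P[...,2]>.05);q=P[m][:,:3];print('pad',q.mean(0),q.min(0),q.max(0))
```

```text
2.5 [ 0.5353 -0.0303  0.2683]
1320 [ 0.5183 -0.0483  0.1784] [ 0.5542 -0.018   0.1857] 0.18356330535701426
((536.078857421875, -32.381011962890625), (25.94956398010254, 33.02866744995117), 74.87671661376953)
0.28330284 [ 0.5394 -0.0332  0.1852  1.    ]
[ 0.5243 -0.0724  0.3268] [0.554  0.0259 0.3187]
pad [0.5639 0.0646 0.086 ] [ 0.5478 -0.0516  0.0734] [0.6112 0.0805 0.4588]
```

>>> apply_moves(
  motion=[
    [[0, -0.2, -0.5], 0],
    [[0, -0.2, -1.5], 0],
    [[0, -0.2, -3], 0],
    [[0, -0.2, -4.5], 0],
    [[0, -0.2, -6], 0],
    [[0, -0.2, -7.5], 0],
    [[0, -0.2, -9], 0],
    [[0, -0.2, -10.5], 0],
    [[0, -0.2, -11.5], 0],
    [[0, -0.2, -11.9], 0],
  ],
)

```text
clock: 3.5
tool_pos: [0.5346, -0.0333, 0.1475]
orientation: [179.9, -0.1, -105.8]
force: [-0.7, -0.4, 0.9]
opening: 0.0877
```

>>> apply_moves(
  motion=[
    [[0, 0, 0], 0],
    [[0, 0, 0], 0],
    [[0, 0, 0], 0],
    [[0, 0, 0], 0],
  ],
)

```text
clock: 3.9
tool_pos: [0.5358, -0.0331, 0.1496]
orientation: [-179.9, 0.0, -105.8]
force: [0.6, 0.7, 0.5]
opening: 0.0872
```

Run:
```python
from h import *
o=ctrl.get_obs();print(o['clock'],o['tool_pos'],o['force'],o['moment'])
save('side','side3')
```

```text
3.9 [ 0.53580053 -0.0330962   0.14962702] [0.60647057 0.71066995 0.46286604] [-0.05303387 -0.04711137 -0.01411679]
```

View pics/side3.png

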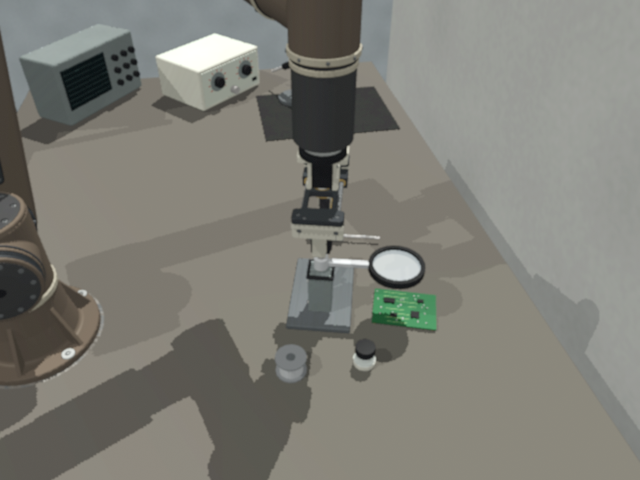

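The gripper straddles the grip at about (320,235) and the column is undisturbed. Closing.

>>> apply_moves(
  motion=[
    [[0, 0, 0], 0],
    [[0, 0, 0], 0],
    [[0, 0, 0], 0],
    [[0, 0, 0], 0],
    [[0, 0, 0], 0],
    [[0, 0, 0], 0],
  ],
  hand=2.0,
)

```text
clock: 4.55
tool_pos: [0.5355, -0.0332, 0.149]
orientation: [180.0, -0.0, -105.8]
force: [0.0, -0.9, -0.6]
opening: 0.0453
```

>>> apply_moves(
  motion=[
    [[0, 0, 0], 0],
    [[0, 0, 0], 0],
    [[0, 0, 0], 0],
    [[0, 0, 0], 0],
  ],
)

```text
clock: 4.95
tool_pos: [0.5357, -0.0325, 0.1491]
orientation: [-180.0, 0.1, -105.8]
force: [0.5, 4.5, 0.6]
opening: 0.0248
```

>>> apply_moves(
  motion=[
    [[0, 0, 0], 0],
    [[0, 0, 0], 0],
    [[0, 0, 0], 0],
  ],
  hand=0,
)

```text
clock: 5.25
tool_pos: [0.5357, -0.0326, 0.149]
orientation: [-180.0, 0.1, -105.8]
force: [0.2, 5.8, -0.8]
opening: 0.0247
```

>>> apply_moves(
  motion=[
    [[0, 0, 0.1], 0],
    [[0, 0, 0.3], 0],
    [[0, 0, 0.4], 0],
    [[0, 0, 0.4], 0],
  ],
)

```text
clock: 5.65
tool_pos: [0.5357, -0.0325, 0.1525]
orientation: [180.0, 0.0, -105.8]
force: [2.6, 4.7, -4.5]
opening: 0.0247
```

>>> apply_moves(
  motion=[
    [[0, 0, 0.2], 0],
    [[0, 0, 0.3], 0],
    [[0, 0, 0.4], 0],
    [[0, 0, 0.4], 0],
  ],
)

```text
clock: 6.05
tool_pos: [0.5357, -0.0325, 0.1563]
orientation: [180.0, 0.1, -105.8]
force: [2.0, 4.7, -6.0]
opening: 0.0247
```

>>> apply_moves(
  motion=[
    [[0, 0, 0.1], 0],
    [[0, 0, 0.2], 0],
    [[0, 0, 0.2], 0],
  ],
)

```text
clock: 6.35
tool_pos: [0.5356, -0.0325, 0.1573]
orientation: [179.9, 0.0, -105.8]
force: [6.1, 4.0, -14.4]
opening: 0.0249
```

>>> apply_moves(
  motion=[
    [[0, 0, 0.1], 0],
    [[0, 0, 0.2], 0],
    [[0, 0, 0.2], 0],
  ],
)

```text
clock: 6.65
tool_pos: [0.5355, -0.0325, 0.1589]
orientation: [179.9, 0.0, -105.8]
force: [6.9, 3.4, -15.3]
opening: 0.0249
```

>>> apply_moves(
  motion=[
    [[0, 0, 0.1], 0],
    [[0, 0, 0.2], 0],
    [[0, 0, 0.2], 0],
  ],
)

```text
clock: 6.95
tool_pos: [0.5356, -0.0325, 0.1621]
orientation: [180.0, 0.0, -105.8]
force: [2.6, 4.8, -6.2]
opening: 0.0248
```

>>> apply_moves(
  motion=[
    [[0, 0, 0.1], 0],
    [[0, 0, 0.2], 0],
    [[0, 0, 0.2], 0],
  ],
)

```text
clock: 7.25
tool_pos: [0.5356, -0.0326, 0.1644]
orientation: [180.0, 0.0, -105.8]
force: [2.6, 4.5, -3.6]
opening: 0.0249
```

>>> apply_moves(
  motion=[
    [[0, 0, 0.1], 0],
    [[0, 0, 0.2], 0],
    [[0, 0, 0.2], 0],
  ],
)

```text
clock: 7.55
tool_pos: [0.5357, -0.0325, 0.1663]
orientation: [180.0, 0.1, -105.8]
force: [2.8, 5.5, -5.7]
opening: 0.0246
```

First click at about 10–13 mm of lift (−15 N falling to −6 N). Continuing.

>>> apply_moves(
  motion=[
    [[0, 0, 0.1], 0],
    [[0, 0, 0.2], 0],
    [[0, 0, 0.2], 0],
  ],
)

```text
clock: 7.85
tool_pos: [0.5356, -0.0325, 0.1673]
orientation: [179.9, 0.0, -105.8]
force: [5.3, 4.0, -14.0]
opening: 0.025
```

>>> apply_moves(
  motion=[
    [[0, 0, 0.1], 0],
    [[0, 0, 0.1], 0],
    [[0, 0, 0.1], 0],
  ],
)

```text
clock: 8.15
tool_pos: [0.5355, -0.0325, 0.168]
orientation: [179.9, 0.0, -105.8]
force: [5.9, 3.6, -14.4]
opening: 0.0246
```

>>> apply_moves(
  motion=[
    [[0, 0, 0.1], 0],
    [[0, 0, 0.1], 0],
    [[0, 0, 0.1], 0],
  ],
)

```text
clock: 8.45
tool_pos: [0.5355, -0.0325, 0.1688]
orientation: [179.9, 0.0, -105.8]
force: [7.0, 2.3, -16.7]
opening: 0.0248
```

>>> apply_moves(
  motion=[
    [[0, 0, 0.1], 0],
    [[0, 0, 0.1], 0],
    [[0, 0, 0.1], 0],
  ],
)

```text
clock: 8.75
tool_pos: [0.5356, -0.0325, 0.1702]
orientation: [179.9, 0.0, -105.8]
force: [3.0, 4.9, -7.0]
opening: 0.0247
```

>>> apply_moves(
  motion=[
    [[0, 0, 0.1], 0],
    [[0, 0, 0.1], 0],
    [[0, 0, 0.1], 0],
  ],
)

```text
clock: 9.05
tool_pos: [0.5357, -0.0326, 0.1722]
orientation: [180.0, 0.0, -105.8]
force: [3.3, 3.6, -5.3]
opening: 0.0247
```

>>> apply_moves(
  motion=[
    [[0, 0, 0.1], 0],
    [[0, 0, 0.2], 0],
    [[0, 0, 0.2], 0],
  ],
)

```text
clock: 9.35
tool_pos: [0.5357, -0.0325, 0.1744]
orientation: [180.0, 0.1, -105.8]
force: [1.8, 5.0, -5.6]
opening: 0.0247
```

Second click at z≈0.170, so the third should come near 0.180 and the fourth near 0.190.

>>> apply_moves(
  motion=[
    [[0, 0, 0.1], 0],
    [[0, 0, 0.2], 0],
    [[0, 0, 0.2], 0],
  ],
)

```text
clock: 9.65
tool_pos: [0.5357, -0.0325, 0.1763]
orientation: [180.0, 0.1, -105.8]
force: [3.1, 5.3, -4.8]
opening: 0.0244
```

>>> apply_moves(
  motion=[
    [[0, 0, 0.1], 0],
    [[0, 0, 0.2], 0],
    [[0, 0, 0.2], 0],
  ],
)

```text
clock: 9.95
tool_pos: [0.5356, -0.0325, 0.1773]
orientation: [179.9, 0.0, -105.8]
force: [5.5, 4.2, -13.3]
opening: 0.025
```

>>> apply_moves(
  motion=[
    [[0, 0, 0.1], 0],
    [[0, 0, 0.1], 0],
    [[0, 0, 0.1], 0],
  ],
)

```text
clock: 10.25
tool_pos: [0.5355, -0.0325, 0.178]
orientation: [179.9, 0.0, -105.8]
force: [7.0, 3.1, -14.7]
opening: 0.0244
```

>>> apply_moves(
  motion=[
    [[0, 0, 0.1], 0],
    [[0, 0, 0.1], 0],
    [[0, 0, 0.1], 0],
  ],
)

```text
clock: 10.55
tool_pos: [0.5355, -0.0325, 0.1788]
orientation: [179.9, 0.0, -105.8]
force: [6.7, 3.2, -15.9]
opening: 0.0245
```

>>> apply_moves(
  motion=[
    [[0, 0, 0.1], 0],
    [[0, 0, 0.2], 0],
    [[0, 0, 0.2], 0],
  ],
)

```text
clock: 10.85
tool_pos: [0.5356, -0.0325, 0.182]
orientation: [180.0, 0.0, -105.8]
force: [3.3, 5.3, -5.9]
opening: 0.0252
```

>>> apply_moves(
  motion=[
    [[0, 0, 0.1], 0],
    [[0, 0, 0.2], 0],
    [[0, 0, 0.2], 0],
  ],
)

```text
clock: 11.15
tool_pos: [0.5357, -0.0325, 0.1844]
orientation: [180.0, 0.1, -105.8]
force: [2.8, 4.4, -4.7]
opening: 0.0248
```

Third click near 0.180. Now the fourth.

>>> apply_moves(
  motion=[
    [[0, 0, 0.1], 0],
    [[0, 0, 0.2], 0],
    [[0, 0, 0.2], 0],
  ],
)

```text
clock: 11.45
tool_pos: [0.5356, -0.0325, 0.1863]
orientation: [180.0, 0.1, -105.8]
force: [3.0, 4.4, -5.4]
opening: 0.0251
```

>>> apply_moves(
  motion=[
    [[0, 0, 0.1], 0],
    [[0, 0, 0.2], 0],
    [[0, 0, 0.2], 0],
  ],
)

```text
clock: 11.75
tool_pos: [0.5355, -0.0325, 0.1872]
orientation: [179.9, 0.0, -105.8]
force: [5.9, 3.2, -12.1]
opening: 0.0247
```

>>> apply_moves(
  motion=[
    [[0, 0, 0.1], 0],
    [[0, 0, 0.1], 0],
    [[0, 0, 0.1], 0],
  ],
)

```text
clock: 12.05
tool_pos: [0.5355, -0.0325, 0.1879]
orientation: [179.9, 0.0, -105.8]
force: [7.0, 3.2, -15.1]
opening: 0.0246
```

>>> apply_moves(
  motion=[
    [[0, 0, 0.1], 0],
    [[0, 0, 0.1], 0],
    [[0, 0, 0.1], 0],
  ],
)

```text
clock: 12.35
tool_pos: [0.5355, -0.0325, 0.1887]
orientation: [179.9, 0.0, -105.8]
force: [7.3, 2.9, -16.0]
opening: 0.0245
```

>>> apply_moves(
  motion=[
    [[0, 0, 0.1], 0],
    [[0, 0, 0.2], 0],
    [[0, 0, 0.2], 0],
  ],
)

```text
clock: 12.65
tool_pos: [0.5356, -0.0325, 0.1919]
orientation: [179.9, 0.0, -105.8]
force: [3.2, 3.9, -6.0]
opening: 0.0248
```

Fourth click. Lowering gently until the pawl takes the weight.

>>> apply_moves(
  motion=[
    [[0, 0, -0.05], 0],
    [[0, 0, -0.1], 0],
    [[0, 0, -0.1], 0],
  ],
)

```text
clock: 12.95
tool_pos: [0.5357, -0.0325, 0.1913]
orientation: [180.0, 0.0, -105.8]
force: [2.4, 3.3, -5.1]
opening: 0.0248
```

>>> apply_moves(
  motion=[
    [[0, 0, -0.05], 0],
    [[0, 0, -0.1], 0],
    [[0, 0, -0.1], 0],
  ],
)

```text
clock: 13.25
tool_pos: [0.5357, -0.0325, 0.1904]
orientation: [180.0, 0.1, -105.8]
force: [2.1, 4.8, -4.2]
opening: 0.0247
```

>>> apply_moves(
  motion=[
    [[0, 0, -0.05], 0],
    [[0, 0, -0.05], 0],
    [[0, 0, -0.05], 0],
  ],
)

```text
clock: 13.55
tool_pos: [0.5357, -0.0325, 0.1903]
orientation: [-180.0, 0.1, -105.8]
force: [1.7, 5.1, -2.1]
opening: 0.0248
```

>>> apply_moves(
  motion=[
    [[0, 0, -0.03], 0],
    [[0, 0, -0.05], 0],
    [[0, 0, -0.05], 0],
  ],
)

```text
clock: 13.85
tool_pos: [0.5357, -0.0326, 0.1902]
orientation: [-180.0, 0.1, -105.8]
force: [1.1, 5.8, 0.5]
opening: 0.0247
```

>>> apply_moves(
  motion=[
    [[0, 0, -0.02], 0],
    [[0, 0, -0.02], 0],
    [[0, 0, -0.02], 0],
  ],
)

```text
clock: 14.15
tool_pos: [0.5357, -0.0325, 0.1901]
orientation: [-180.0, 0.1, -105.8]
force: [-0.5, 7.0, 2.0]
opening: 0.0251
```

The pawl now carries the weight (force about +2 N, z fixed). Releasing.

>>> apply_moves(
  motion=[
    [[0, 0, 0], 0],
    [[0, 0, 0], 0],
    [[0, 0, 0], 0],
    [[0, 0, 0], 0],
  ],
  hand=5.5,
)

```text
clock: 14.55
tool_pos: [0.5353, -0.0335, 0.1898]
orientation: [180.0, -0.0, -105.8]
force: [-0.6, 0.2, 0.7]
opening: 0.0509
```

>>> apply_moves(
  motion=[
    [[0, 0, 0], 0],
    [[0, 0, 0], 0],
    [[0, 0, 0], 0],
    [[0, 0, 0], 0],
  ],
  hand=8.76,
)

```text
clock: 14.95
tool_pos: [0.5355, -0.0332, 0.1899]
orientation: [180.0, -0.0, -105.8]
force: [0.6, -0.1, 1.2]
opening: 0.0814
```

Run:
```python
from h import *
np.set_printoptions(precision=4,suppress=True)
o=ctrl.get_obs();print(o['clock'],o['tool_pos'],o['force'])
save('side','side4');im,D=save('scene','scene4')
for n in('side','scene'):
    im=cv2.imread(f'pics/{n}4.png');W=cloud(n,np.load(f'pics/{n}4.npy'));W1=cloud(n,np.load(f'pics/{n}1.npy'))
    for nm,A in(('before',W1),('now',W)):
        # lens region around expected xy
        c=np.array([.6655,-.0685]);m=(np.hypot(A[...,0]-c[0],A[...,1]-c[1])<.05)&(A[...,2]>.09)&(A[...,2]<.24)
        print(n,nm,m.sum(),np.median(A[m][:,2]))
```

```text
14.95 [ 0.5355 -0.0332  0.1899] [ 0.6071 -0.08    1.171 ]
side before 1865 0.1262541022475705
side now 1904 0.1672963326204429
scene before 1983 0.12517979114745054
scene now 2028 0.16626340142807283
```

View pics/scene4.png

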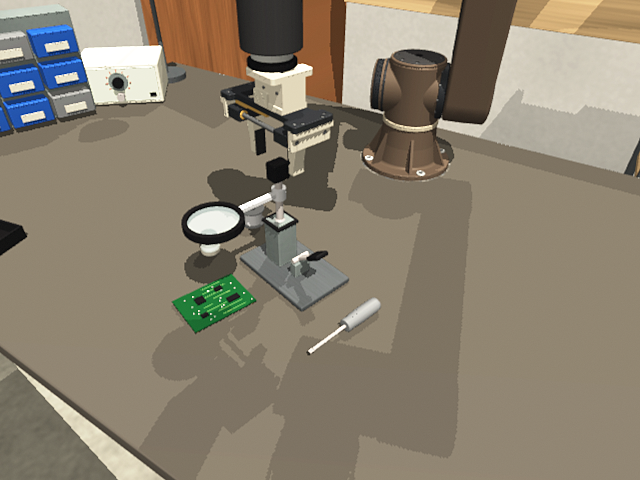

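The side and scene views agree that the lens rose 41 mm and is holding; in the scene view the grip is free at (278,170) between the open fingers. Next I check the wrist joint range for the pressing orientation.

Run:
```python
from h import *
o=ctrl.get_obs();print(o['clock'],o['joint_pos'],o['tool_pos'])
```

```text
15.05 [ 1.74041870e+01  7.62760088e+00 -1.70639804e+01  1.44316230e-03
 -6.53072968e+01  5.68257855e+01] [ 0.53550783 -0.0331511   0.18987897]
```

>>> apply_moves(
  motion=[
    [[0, 0, 0.3], 0],
    [[0, 0, 1], 0],
    [[0, 0, 2], 0],
    [[0, 0, 3.5], 0],
    [[0, 0, 5], 0],
    [[0, 0, 6.5], 0],
    [[0, 0, 8], 0],
    [[0, 0, 9], 0],
    [[0, 0, 9.5], 0],
    [[0, 0, 9.5], 0],
  ],
)

```text
clock: 16.05
tool_pos: [0.5357, -0.0331, 0.2856]
orientation: [-179.9, 0.0, -105.8]
force: [-0.7, -0.1, 0.5]
opening: 0.0876
```

>>> apply_moves(
  motion=[
    [[0.1, 0.5, 0], 4],
    [[0.4, 1.5, 0], 10],
    [[0.8, 3, 0], 18],
    [[1.2, 4.5, 0], 26],
    [[1.7, 6, 0], 34],
    [[2.1, 7.5, 0], 42],
    [[2.5, 9, 0], 50],
    [[2.8, 10, 0], 58],
    [[2.8, 10.1, 0], 64],
    [[2.8, 10.1, 0], 70],
  ],
  hand=0,
)

```text
clock: 17.05
tool_pos: [0.5631, 0.0683, 0.2837]
orientation: [179.9, 0.1, -35.5]
force: [0.1, -0.5, 0.2]
opening: 0.0132
```

>>> apply_moves(
  motion=[
    [[0, 0, 0], 5],
    [[0, 0, -1], 10],
    [[0, 0, -2.5], 15],
    [[0, 0, -4], 18],
    [[0, 0, -5.5], 20],
    [[0, 0, -7], 20],
    [[0, 0, -8.5], 20],
    [[0, 0, -10], 20],
    [[0, 0, -11], 20],
    [[0, 0, -11.5], 20],
  ],
)

```text
clock: 18.05
tool_pos: [0.5628, 0.0676, 0.1684]
orientation: [179.9, 0.1, -15.8]
force: [0.3, 0.3, -0.5]
opening: 0.0008
```

>>> apply_moves(
  motion=[
    [[0, 0, 0], 0],
    [[0, 0, 0], 0],
    [[0, 0, 0], 0],
  ],
)

```text
clock: 18.35
tool_pos: [0.5639, 0.068, 0.1706]
orientation: [-180.0, -0.1, -15.8]
force: [-0.2, -0.1, -0.2]
opening: 0.0003
```

Run:
```python
from h import *
np.set_printoptions(precision=4,suppress=True)
o=ctrl.get_obs();print(o['clock'],o['tool_pos'],o['orientation'],o['force'],o['joint_pos'])
im,_=save('scene','scene5'); cv2.imwrite('pics/s5c.png',cv2.resize(im[60:360,130:430],None,fx=2,fy=2))
```

```text
18.35 [0.5639 0.068  0.1706] [-179.9651   -0.0545  -15.7682] [-0.2133 -0.0782 -0.1693] [ 26.6147  11.411  -15.0295   0.0123 -63.4957 137.6117]
```

View pics/s5c.png

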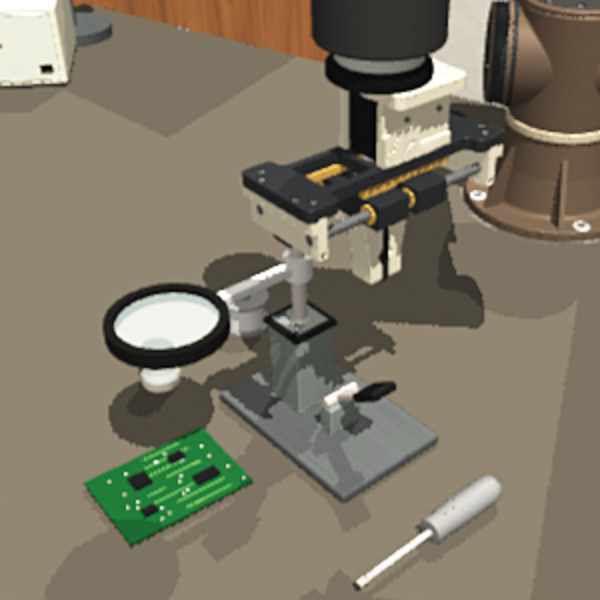

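The shut fingers (385,275 in the crop) hang above the pad (377,392), and the body is clear of the lens arm. Descending.

>>> apply_moves(
  motion=[
    [[0, 0, -0.5], 0],
    [[0, 0, -1.5], 0],
    [[0, 0, -2.5], 0],
    [[0, 0, -3.5], 0],
    [[0, 0, -4.5], 0],
    [[0, 0, -5.3], 0],
    [[0, 0, -6], 0],
    [[0, 0, -6.3], 0],
    [[0, 0, -6.3], 0],
  ],
)

```text
clock: 19.3
tool_pos: [0.5633, 0.0677, 0.1064]
orientation: [180.0, 0.0, -15.8]
force: [0.2, 0.3, -1.0]
opening: 0.0005
```

>>> apply_moves(
  motion=[
    [[0, 0, -0.2], 0],
    [[0, 0, -0.4], 0],
    [[0, 0, -0.6], 0],
    [[0, 0, -0.8], 0],
    [[0, 0, -1.0], 0],
    [[0, 0, -1.2], 0],
    [[0, 0, -1.2], 0],
  ],
)

```text
clock: 20.0
tool_pos: [0.5633, 0.0678, 0.0945]
orientation: [180.0, 0.0, -15.8]
force: [0.4, 0.1, 0.0]
opening: 0.0003
```

>>> apply_moves(
  motion=[
    [[0, 0, -0.2], 0],
    [[0, 0, -0.4], 0],
    [[0, 0, -0.6], 0],
    [[0, 0, -0.8], 0],
    [[0, 0, -1.0], 0],
    [[0, 0, -1.0], 0],
  ],
)

```text
clock: 20.6
tool_pos: [0.5633, 0.0677, 0.0845]
orientation: [180.0, 0.0, -15.8]
force: [0.0, 0.5, -0.0]
opening: 0.0003
```

>>> apply_moves(
  motion=[
    [[0, 0, -0.2], 0],
    [[0, 0, -0.4], 0],
    [[0, 0, -0.6], 0],
    [[0, 0, -0.6], 0],
  ],
)

```text
clock: 21.0
tool_pos: [0.5633, 0.0678, 0.0785]
orientation: [180.0, 0.0, -15.8]
force: [-0.2, -1.1, -1.1]
opening: 0.0003
```

>>> apply_moves(
  motion=[
    [[0, 0, -0.2], 0],
    [[0, 0, -0.4], 0],
    [[0, 0, -0.6], 0],
    [[0, 0, -0.6], 0],
  ],
)

```text
clock: 21.4
tool_pos: [0.5632, 0.0677, 0.0725]
orientation: [180.0, 0.0, -15.8]
force: [-0.6, -0.1, -0.5]
opening: 0.0005
```

>>> apply_moves(
  motion=[
    [[0, 0, -0.2], 0],
    [[0, 0, -0.4], 0],
    [[0, 0, -0.6], 0],
    [[0, 0, -0.6], 0],
  ],
)

```text
clock: 21.8
tool_pos: [0.5633, 0.0678, 0.0665]
orientation: [180.0, 0.0, -15.8]
force: [-0.6, -0.3, 0.6]
opening: 0.0
```

No contact force where I expected it, so I look again.

Run:
```python
from h import *
o=ctrl.get_obs();print(o['clock'],o['tool_pos'],o['force'])
im,_=save('scene','scene6'); a=cv2.resize(im[170:320,230:380],None,fx=4,fy=4); cv2.imwrite('pics/s6c.png',a)
```

```text
21.8 [0.56328779 0.06777345 0.06651391] [-0.55116906 -0.30642187  0.62566948]
```

View pics/s6c.png

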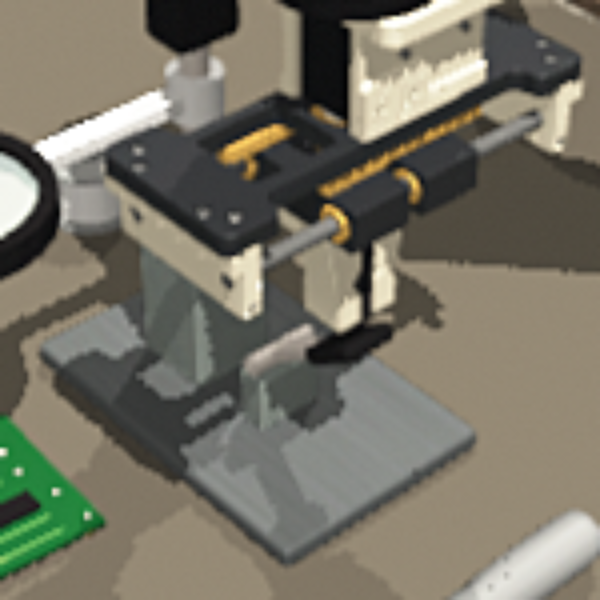

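Run:
```python
from h import *
np.set_printoptions(precision=4,suppress=True)
a=np.radians(-15.7);ex=np.array([np.cos(a),np.sin(a)]);ey=np.array([-ex[1],ex[0]]);o=np.array([.5355,-.0325])
def st(W): d=W[...,:2]-o; return np.stack([d@ex,d@ey,W[...,2]],-1)
print('tcp',st(np.array([.5633,.0678,.0665])))
for f in('scene1','scene6'):
    im=cv2.imread(f'pics/{f}.png').max(-1);S=st(cloud('scene',np.load(f'pics/{f}.npy')))
    m=np.zeros(im.shape,bool);m[248:266,300:332]=1;m&=(S[...,2]>.04)&(im<60);q=S[m];print(f,len(q));print(np.percentile(q,[2,25,50,75,98],axis=0))
    for v in range(244,266,3): print(v,[tuple((S[v,u]*1000).round().astype(int))+(int(im[v,u]),) for u in range(304,332,4)])
```

```text
tcp [-0.0004  0.1041  0.0665]
scene1 128
[[-0.0107  0.0945  0.0745]
 [-0.0021  0.1048  0.0854]
 [ 0.006   0.1126  0.0896]
 [ 0.0119  0.1168  0.092 ]
 [ 0.0137  0.1192  0.0949]]
244 [(np.int64(-71), np.int64(-11), np.int64(0), 137), (np.int64(-77), np.int64(-5), np.int64(1), 141), (np.int64(-84), np.int64(-1), np.int64(0), 140), (np.int64(-92), np.int64(3), np.int64(-2), 140), (np.int64(-96), np.int64(11), np.int64(1), 140), (np.int64(-101), np.int64(18), np.int64(2), 140), (np.int64(-109), np.int64(22), np.int64(1), 140)]
247 [(np.int64(-56), np.int64(7), np.int64(12), 133), (np.int64(-69), np.int64(4), np.int64(3), 136), (np.int64(-76), np.int64(9), np.int64(2), 140), (np.int64(-83), np.int64(13), np.int64(0), 139), (np.int64(-89), np.int64(19), np.int64(1), 141), (np.int64(-95), np.int64(24), np.int64(1), 139), (np.int64(-104), np.int64(27), np.int64(-2), 142)]
250 [(np.int64(-48), np.int64(15), np.int64(13), 126), (np.int64(-54), np.int64(21), np.int64(14), 128), (np.int64(-70), np.int64(15), np.int64(1), 138), (np.int64(-75), np.int64(22), np.int64(2), 149), (np.int64(-82), np.in
[... 4233 characters left out ...]
64(-16), np.int64(64), np.int64(31), 82), (np.int64(-35), np.int64(54), np.int64(14), 84), (np.int64(-41), np.int64(59), np.int64(13), 69), (np.int64(-49), np.int64(63), np.int64(12), 140), (np.int64(-53), np.int64(69), np.int64(14), 142), (np.int64(-60), np.int64(73), np.int64(12), 132)]
265 [(np.int64(-5), np.int64(66), np.int64(31), 80), (np.int64(-16), np.int64(64), np.int64(23), 79), (np.int64(-29), np.int64(61), np.int64(14), 78), (np.int64(-36), np.int64(65), np.int64(13), 145), (np.int64(-42), np.int64(70), np.int64(13), 140), (np.int64(-47), np.int64(76), np.int64(13), 138), (np.int64(-53), np.int64(80), np.int64(13), 143)]<stdin>:9: RuntimeWarning: invalid value encountered in cast
```

```bash
python3 - <<'E' 2>/dev/null
from h import *
a=np.radians(-15.7);ex=np.array([np.cos(a),np.sin(a)]);ey=np.array([-ex[1],ex[0]]);o=np.array([.5355,-.0325])
def st(W): d=W[...,:2]-o; return np.stack([d@ex,d@ey,W[...,2]],-1)
c=ctrl.camera_model('scene');Ti=np.linalg.inv(c['cam_to_world'])
def proj(p): q=Ti@np.append(p,1); return c['fx']*q[0]/q[2]+c['cx'],c['fy']*q[1]/q[2]+c['cy']
for f,t in(('scene5',[.5639,.068,.1706]),('scene6',[.5633,.0678,.0665]),('scene4',[.5355,-.0332,.1899])):
    im=cv2.imread(f'pics/{f}.png').max(-1);S=st(cloud('scene',np.load(f'pics/{f}.npy')))
    print(f,'tcp px',proj(t),st(np.array(t)))
    if f!='scene4':
        m=(abs(S[...,0])<.04)&(abs(S[...,1]-.104)<.025)&(S[...,2]>(.1 if f=='scene6' else .1)); q=S[m]
        v,u=np.nonzero(m); k=np.argsort(q[:,2])[:12]; print([(u[i],v[i],*(q[i]*1000).round().astype(int)) for i in k])
E
```

```text
scene5 tcp px (np.float64(316.96352702458967), np.float64(214.27386307181837)) [1.45100778e-04 1.04435573e-01 1.70600000e-01]
[(np.int64(322), np.int64(199), np.int64(0), np.int64(115), np.int64(206)), (np.int64(324), np.int64(197), np.int64(-6), np.int64(114), np.int64(206)), (np.int64(316), np.int64(201), np.int64(11), np.int64(114), np.int64(206)), (np.int64(323), np.int64(198), np.int64(-3), np.int64(115), np.int64(206)), (np.int64(321), np.int64(199), np.int64(2), np.int64(115), np.int64(207)), (np.int64(318), np.int64(200), np.int64(7), np.int64(114), np.int64(207)), (np.int64(326), np.int64(196), np.int64(-10), np.int64(114), np.int64(207)), (np.int64(322), np.int64(198), np.int64(-1), np.int64(114), np.int64(207)), (np.int64(312), np.int64(200), np.int64(15), np.int64(108), np.int64(207)), (np.int64(307), np.int64(197), np.int64(15), np.int64(97), np.int64(207)), (np.int64(320), np.int64(199), np.int64(4), np.int64(115), np.int64(207)), (np.int64(323), np.int64(197), np.int64(-4), np.int64(114), np.int64(207))]
scene6 tcp px (np.float64(316.3124293635011), np.float64(261.9308
[... 387 characters left out ...]
.int64(15), np.int64(99), np.int64(104)), (np.int64(314), np.int64(252), np.int64(14), np.int64(114), np.int64(104)), (np.int64(311), np.int64(250), np.int64(15), np.int64(107), np.int64(104)), (np.int64(321), np.int64(248), np.int64(-1), np.int64(114), np.int64(104)), (np.int64(318), np.int64(250), np.int64(6), np.int64(115), np.int64(104)), (np.int64(323), np.int64(247), np.int64(-6), np.int64(115), np.int64(104)), (np.int64(316), np.int64(251), np.int64(11), np.int64(115), np.int64(104)), (np.int64(327), np.int64(244), np.int64(-16), np.int64(114), np.int64(105))]
scene4 tcp px (np.float64(276.7496137771912), np.float64(179.2965131195326)) [ 1.89420312e-04 -6.73884222e-04  1.89900000e-01]
```

The depth shows the shut fingers' lowest visible edge about 36 mm above the reported TCP, and the pad has not moved. So contact should start near TCP z≈0.058. I carry on down in small steps, watching the force.

>>> apply_moves(
  motion=[
    [[0, 0, -0.2], 0],
    [[0, 0, -0.4], 0],
    [[0, 0, -0.4], 0],
  ],
)

```text
clock: 22.15
tool_pos: [0.5633, 0.0678, 0.0625]
orientation: [180.0, 0.0, -15.8]
force: [0.1, 0.4, 0.1]
opening: 0.0006
```

>>> apply_moves(
  motion=[
    [[0, 0, -0.2], 0],
    [[0, 0, -0.4], 0],
    [[0, 0, -0.4], 0],
  ],
)

```text
clock: 22.45
tool_pos: [0.5637, 0.0679, 0.0589]
orientation: [-180.0, -0.0, -15.8]
force: [1.0, -0.1, 2.1]
opening: 0.0005
```

>>> apply_moves(
  motion=[
    [[0, 0, -0.2], 0],
    [[0, 0, -0.4], 0],
    [[0, 0, -0.4], 0],
  ],
)

```text
clock: 22.75
tool_pos: [0.5636, 0.0679, 0.0547]
orientation: [-180.0, -0.0, -15.8]
force: [0.2, -0.2, 1.5]
opening: 0.0005
```

Run:
```python
from h import *
o=ctrl.get_obs();print(o['clock'],o['tool_pos'],o['force'])
im,_=save('scene','scene7'); a=cv2.resize(im[170:320,230:380],None,fx=4,fy=4); cv2.imwrite('pics/s7c.png',a)
```

```text
22.75 [0.5636143 0.067854  0.0547202] [ 0.23639436 -0.24306752  1.45905019]
```

View pics/s7c.png

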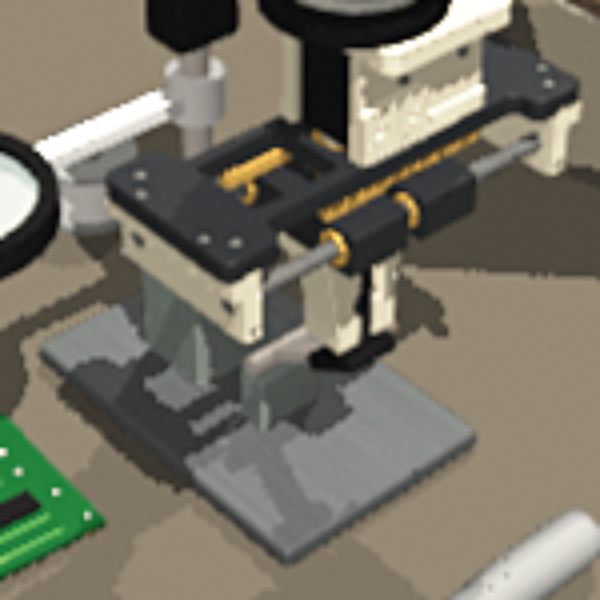

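The fingertips now rest on the pad at about (350,350) in the crop with 1.5–2 N, and the pad is tilting. Continuing down.

>>> apply_moves(
  motion=[
    [[0, 0, -0.2], 0],
    [[0, 0, -0.4], 0],
    [[0, 0, -0.6], 0],
    [[0, 0, -0.8], 0],
    [[0, 0, -1.0], 0],
    [[0, 0, -1.0], 0],
  ],
)

```text
clock: 23.4
tool_pos: [0.5633, 0.0678, 0.0445]
orientation: [180.0, 0.0, -15.8]
force: [0.6, -0.3, 1.6]
opening: 0.0004
```

>>> apply_moves(
  motion=[
    [[0, 0, -0.2], 0],
    [[0, 0, -0.4], 0],
    [[0, 0, -0.6], 0],
    [[0, 0, -0.8], 0],
    [[0, 0, -1.0], 0],
    [[0, 0, -1.0], 0],
  ],
)

```text
clock: 24.0
tool_pos: [0.5634, 0.0677, 0.0345]
orientation: [180.0, 0.0, -15.8]
force: [0.8, 0.1, 1.4]
opening: 0.0006
```

>>> apply_moves(
  motion=[
    [[0, 0, -0.1], 0],
    [[0, 0, -0.3], 0],
    [[0, 0, -0.5], 0],
    [[0, 0, -0.7], 0],
    [[0, 0, -0.9], 0],
    [[0, 0, -1.0], 0],
  ],
)

```text
clock: 24.6
tool_pos: [0.5635, 0.0679, 0.0246]
orientation: [180.0, -0.0, -15.8]
force: [0.3, 1.5, 2.5]
opening: 0.0003
```

>>> apply_moves(
  motion=[
    [[0, 0, -0.1], 0],
    [[0, 0, -0.2], 0],
    [[0, 0, -0.3], 0],
    [[0, 0, -0.3], 0],
  ],
)

```text
clock: 25.0
tool_pos: [0.5634, 0.0677, 0.0217]
orientation: [180.0, 0.0, -15.8]
force: [1.4, 1.2, 2.0]
opening: 0.0003
```

Expected stop at TCP z≈0.0165. Taking 1.5 mm steps.

>>> apply_moves(
  motion=[
    [[0, 0, -0.1], 0],
    [[0, 0, -0.15], 0],
    [[0, 0, -0.15], 0],
  ],
)

```text
clock: 25.3
tool_pos: [0.5634, 0.0678, 0.0203]
orientation: [180.0, 0.0, -15.8]
force: [0.5, 2.1, 2.4]
opening: 0.0005
```

>>> apply_moves(
  motion=[
    [[0, 0, -0.1], 0],
    [[0, 0, -0.15], 0],
    [[0, 0, -0.15], 0],
  ],
)

```text
clock: 25.6
tool_pos: [0.5635, 0.0679, 0.0192]
orientation: [-180.0, -0.0, -15.8]
force: [-0.1, 3.0, 6.9]
opening: 0.0003
```

>>> apply_moves(
  motion=[
    [[0, 0, -0.1], 0],
    [[0, 0, -0.1], 0],
    [[0, 0, -0.1], 0],
  ],
)

```text
clock: 25.9
tool_pos: [0.5636, 0.0679, 0.019]
orientation: [-180.0, -0.0, -15.7]
force: [-4.6, 2.8, 14.1]
opening: 0.0003
```

>>> apply_moves(
  motion=[
    [[0, 0, -0.1], 0],
    [[0, 0, -0.1], 0],
    [[0, 0, -0.1], 0],
  ],
)

```text
clock: 26.2
tool_pos: [0.5636, 0.0679, 0.0188]
orientation: [-180.0, -0.1, -15.7]
force: [-6.3, 3.2, 22.2]
opening: 0.0004
```

Hard stop at z≈0.019, force 22 N, under the 35 N limit. Backing straight up and checking the lever.

>>> apply_moves(
  motion=[
    [[0, 0, 0.1], 0],
    [[0, 0, 0.3], 0],
    [[0, 0, 1], 0],
    [[0, 0, 2], 0],
    [[0, 0, 3.5], 0],
    [[0, 0, 5], 0],
    [[0, 0, 7], 0],
    [[0, 0, 9], 0],
    [[0, 0, 11], 0],
    [[0, 0, 12], 0],
  ],
)

```text
clock: 27.2
tool_pos: [0.5642, 0.0679, 0.1391]
orientation: [-179.9, -0.1, -15.8]
force: [-0.1, -0.2, -0.3]
opening: 0.0004
```

>>> apply_moves(
  motion=[
    [[0, 0.5, 1], 0],
    [[0, 1, 3], 0],
    [[0, 2, 5], 0],
    [[0, 4, 7], 0],
    [[0, 6, 9], 0],
    [[0, 8, 10], 0],
    [[0, 10, 10], 0],
    [[0, 12, 10], 0],
    [[0, 13, 10], 0],
    [[0, 13, 10], 0],
  ],
)

```text
clock: 28.2
tool_pos: [0.563, 0.199, 0.2355]
orientation: [179.9, 0.1, -15.7]
force: [-0.1, 0.0, -0.4]
opening: 0.0005
```

```bash
python3 - <<'E' 2>/dev/null
from h import *
np.set_printoptions(precision=4,suppress=True)
ob=ctrl.get_obs();print(ob['clock'],ob['tool_pos'],ob['force'])
a=np.radians(-15.7);ex=np.array([np.cos(a),np.sin(a)]);ey=np.array([-ex[1],ex[0]]);o=np.array([.5355,-.0325])
def st(W): d=W[...,:2]-o; return np.stack([d@ex,d@ey,W[...,2]],-1)
im,D=save('scene','scene8'); save('side','side8')
cv2.imwrite('pics/s8c.png',cv2.resize(im[130:370,150:390],None,fx=2.5,fy=2.5))
S=st(cloud('scene',D)); m=(abs(S[...,0])<.016)&(S[...,1]>.09)&(S[...,1]<.14)&(S[...,2]>.03)&(S[...,2]<.11)
q=S[m];print(len(q),np.percentile(q,[2,50,98],axis=0)); t=S[m&(abs(S[...,0])<.010)];print('slope',np.polyfit(t[:,1],t[:,2],1),np.median(t[:,2]))
for n in('scene','side'):
    A=cloud(n,np.load(f'pics/{n}8.npy'));c=np.array([.6655,-.0685]);k=(np.hypot(A[...,0]-c[0],A[...,1]-c[1])<.05)&(A[...,2]>.09)&(A[...,2]<.24);print(n,np.median(A[k][:,2]))
E
```

```text
28.2 [0.563  0.199  0.2355] [-0.084   0.0168 -0.4427]
269 [[-0.0123  0.0917  0.0466]
 [ 0.0023  0.116   0.0527]
 [ 0.0136  0.1318  0.0547]]
slope [-0.0043  0.053 ] 0.052945993068503894
scene 0.16632448238881364
side 0.16733939061100267
```

View pics/s8c.png

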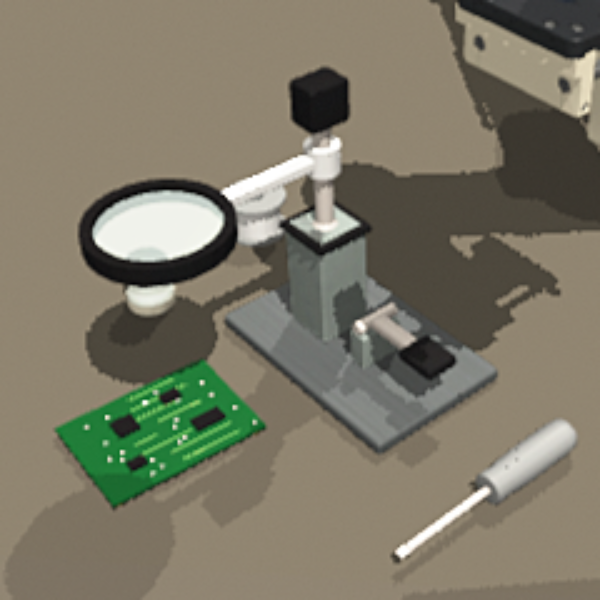

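View pics/side8.png

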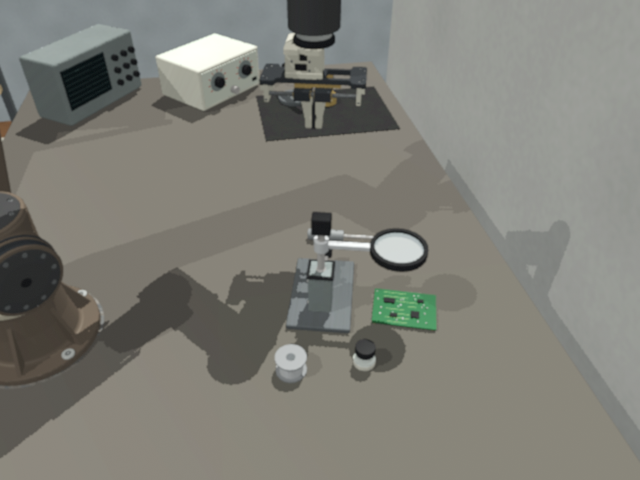

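The lever pad (428,355 in the crop) is level at z=0.053, slope about 0. The lens is still 41 mm up, the bystanders are where they were, and the arm is clear. Let the arm settle, then hand in.

>>> apply_moves(
  motion=[
    [[0, 0, 0], 0],
    [[0, 0, 0], 0],
    [[0, 0, 0], 0],
    [[0, 0, 0], 0],
    [[0, 0, 0], 0],
  ],
)

```text
clock: 28.8
tool_pos: [0.5635, 0.1976, 0.2369]
orientation: [-180.0, -0.0, -15.8]
force: [-0.7, 0.3, 0.4]
opening: 0.0001
```

```bash
python3 -c "
from plant import ctrl
print(ctrl.close_job())"
```

```text
the job is handed in; nothing more can be done
None
```

The column is resting on its fourth notch, the lock lever is fully down, and I handed the job in at about 29 s. No verdict was reported.

**Column:** I lifted it by the grip through four clicks, at TCP heights of about 0.160, 0.170, 0.180 and 0.190 m. Each click showed as a pull of about 15–16 N dropping to about 6 N. I then lowered it until the pawl carried the weight and let go. Before and after pressing the lever, both cameras put the lens 41 mm above its start height.

**Lever:** I pressed it to its stop with the shut fingers, reaching about 22 N against the 35 N limit. The last check showed the pad level at z = 0.053 m. The arm was clear with force near zero. By eye, the board, spool, jar and screwdriver had not moved; I did not measure them again.

**One disagreement:** the depth image showed the shut fingertips about 36 mm above the reported TCP, so the fingers met the pad lower than I had planned. I relied on the force reading for the press.

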